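# Seal a jar of walnuts in the lever press

### The arm

A 6-joint arm with a two-finger parallel gripper is mounted at the origin on the work surface. World frame = base frame: x ahead of the robot, y to its left, z up, the work surface at z = 0. Lengths are in m, angles in rad, forces in N, time in s.
With the tool pointing down it reaches from about 0.375 to 0.9 m from the base axis. Payload 3.1 kg.
Tool frame: the origin (TCP) lies between the finger pads; the fingertips stand 14 mm ahead of it and the grasp point (between the pads) lies 5 mm behind it (robot.finger_overhang is the distance from the TCP to the fingertips, in m); z points along the fingers, y is the line along which they close (so a half turn about z gives the same grasp; the last joint's range is limited). The gripper opens to 87 mm and grips with 3 to 60 N. Pads are 19 mm wide; open, the fingers measure 117 mm over their backs; the gripper's body (75 mm by 190 mm) begins 51 mm behind the grasp point.
Start: joints at [1.117, 0.527, 1.433, -0, 1.181, -0.178], TCP at [0.17, 0.601, 0.237] pointing down, gripper open.
Joint ranges: [-3.08, 3.08], [-0.75, 2.2], [0.22, 2.44], [-1.43, 4.57], [0, 2.65], [-2.85, 2.85]. Speed limits (rad/s): [2.79, 2.79, 3.14, 3.14, 3.14, 3.14].

### API

Orientations are given as a unit quaternion [x, y, z, w].
In Python, from rig import monitor, cams, workorder, robot gives the robot as it stands.
- The arm moves only by the tool send_rows, never from a script. Its argument "moves" is one flat list of numbers, 7 for each row, row after row: the opening, from 0 (shut) to 1 (fully open), then the shift along the world's x, y, z in cm, then the turn, a rotation vector about the world's x, y, z in rad. A call has 1 to 5 rows; each row is the pose to reach, as a shift and turn from the pose commanded when the call began; what a row does not reach only later rows make up. A row lasts 1/12 s, in which the tool goes at most 41.7 mm and 7.16 degrees, less where a joint would pass 70% of its speed; a pose out of reach is approached as far as the arm can. A call with a gripper value outside its range is refused whole. The fingers move at their own pace and stop on an object; "grip_force" is the grip in N (left out, the last holds). Time passes only in rows, so rows that repeat a pose let the fingers close. It gives the time, the measured TCP pose, the force, the opening and the grip force at its end, in the units of the state.
- monitor.get_obs(): the state, without advancing time (a new reading comes with each control period).
- cams.camera(name): name is "scene" or "top" or "wrist"; returns a dict with "pixels" (384x512x3 uint8, blue, green, red), "range_z" (384x512 float32, m along the optical axis (not along the pixel's ray), 0 where there is no reading), "fovy" (degrees; the focal length in pixels is half the picture's height over the tangent of half this angle, whatever the lens; pixels are square), "cx", "cy" (the principal point, pixels), "rvec" (rotation vector, rad) and "tvec" (3), from world to camera coordinates, as OpenCV has them; the wrist camera has in their place "hand_eye" (4x4, takes a point from camera to tool coordinates, whose origin is the TCP and whose axes are the flange's). Camera axes: x right, y down, z forward; pixel columns grow to the right and rows downward; lengths in m; the calibration is good to about 2 mm. A picture is of the moment at which its call begins: read the wrist's pose just before it.
- workorder.hand_in(): hands the job in; it is judged then, once.
The state is a dict: "time": time; "q": joint angles; "joint_velocities": joint speeds; "joint_torque": joint torques, N m; "position": TCP position; "tool_rot": TCP orientation; "ft_force": force on the tool from outside, world axes, zero at the start; "moment": the same for the moment, N m; "grip_width": finger opening in m; "grip_force": force on a finger pad.
Only numpy, scipy, OpenCV 4.12 (cv2) and the standard library are available. Lean on these libraries where they do the work, as an engineer would, in place of code of your own. Each camera call takes 0.05 s, during which the arm holds its last target. There are 200 camera calls.

### The job

Close up the jar of walnuts: set the loose metal lid squarely on the jar standing on the press's pulled-out tray, push the tray fully home under the press, then push the press lever down until its catch holds it by itself with the pad bearing on the lid. Keep the jar upright and leave the toy car, the slide whistle and the tall jar where they are.

Things in the scene. Friction and masses are not known exactly. Their poses are not given: they have to be found in the camera images.
- press: White lever press fixed to the counter. Origin: on the counter under the vertical ram axis. Column (200 mm tall) at x = +107 mm; the lever reaches from its top to -x over the ram. Base plate 10 mm thick. The jar's place on the tray is at y = +130 mm when out, at y = 0 when home. Guide arm over the ram axis, 36 mm wide in y, 173 to 189 mm high; a catch post beside it at y -46..-62 mm, 241 mm high.
- tray (a joint): Travel of the aluminium tray in m: 0 = pulled out (as it starts), 0.130 = fully home at its stop. It moves towards the press's -y. Friction about 1.5 N plus 6 N per m/s; it stays where it is left.
- tray_push (a point): Centre of the outer (+y) face of the tray's upright end plate (98 mm wide along press x, 8 mm thick, from 18 to 74 mm above the counter; this point is 45.5 mm high). It moves with the tray: 85 mm to the press's +y of the tray's jar place. Push it towards the press's -y.
- lever (a joint): Lever angle in rad: 0 = sprung up (start), 0.5 = fully down and level at its stop. Let go below about 0.43 it springs back up; beyond that a sprung ball catch snaps over and holds it at 0.5. Pressing on the paddle takes about 3 N at first, rising to about 10 N near half way, then falling off before the stop is met.
- lever_paddle (a point): Upper face of the lever's black paddle (45 mm wide, from 144 to 210 mm from the hinge), 180 mm from the hinge. Lever up: 308 mm high, 62 mm to the press's -x of the ram axis; down: 223 mm high, 80 mm to -x. A tip going straight down 75 mm to -x of the ram axis stays on the paddle (met at 320 mm, ends at 223 mm). Lever end 316 mm high when up.
- lever_hinge (a point): Hinge of the lever at the column top, 215 mm high, at press x = +100 mm; the axis is along the press's y.
- pad: Round black rubber pad, 44 mm across, 12 mm thick, at the foot of the ram; origin at the centre of its underside, 159 mm high with the lever up. It goes down up to 50 mm as the lever is pressed and is sprung, so that with the lever down it bears on a lid under it with about 4 N.
- jar: Open glass jar of walnuts, 72 mm across and 100 mm tall, about 0.3 kg, standing in the tray's shallow recess (floor 18 mm above the counter, 5 mm rim). Origin: centre of its underside. Body 70 mm high, shoulder up to 79 mm, then a straight neck 52 mm across up to the rim at 100 mm, the rim edge bevelled.
- cap: Loose metal lid: flat disc with skirt, 62 mm outside, 57 mm inside, 16 mm tall overall, top 3 mm thick, 0.04 kg, lying on the counter open side down. Origin: centre of its open lower edge, z up out of its top. It drops over the jar's neck with 2.5 mm play all round; seated, its origin is 87 mm above the jar's origin.
- car: Purple toy car, 110 x 55 x 47 mm, bystander. Origin under its centre.
- whistle: Teal slide whistle, 214 mm long, 26 mm thick, lying along its x axis, bystander. Origin under its middle.
- tall_jar: Capped tall glass jar, 80 mm across, 150 mm tall, standing on the counter, bystander; not the jar to seal. Origin: centre of its underside.
Not all that is in view belongs to the job. What is shaped like the jar but turquoise is not meant.

How it is judged:
By the outcome, as a careful person would: the job done as asked, in the order asked, and still so for the second after the job is handed in, with the robot touching nothing.
It also fails if it takes over 67 s, if anything falls off the work surface, if the arm or the gripper's body presses on something with over 40 N, if the wrist force passes 120 N, or if a joint passes its speed limit or range.

## Working session

There is one attempt and no reset: what is moved stays moved. The work goes in short steps, Python scripts to look and compute and a tool call to move; the robot and the scene stay as the last step left them, time stands still between calls to the robot, and variables do not carry over. Pictures are saved under pics/ and viewed, at most 10 in all, crops included, and the job is handed in when it is done.

Besides the shell and the picture viewer there is one more tool, called after ">>>" as name(argument=value, ...), one argument or row to a line, values as JSON. send_rows: Moves the arm, as the interface text tells. Its arguments: {"type":"object","properties":{"moves":{"type":"array","items":{"type":"number"}},"grip_force":{"type":"number"}},"required":["moves"]}

```bash
mkdir -p pics
cat > h.py <<'E'
import numpy as np, cv2
from rig import monitor, cams, workorder, robot
from scipy.spatial.transform import Rotation as R
def grab(n):
    o=monitor.get_obs(); c=cams.camera(n); im=c["pixels"]; z=c["range_z"]
    f=im.shape[0]/2/np.tan(np.radians(c["fovy"])/2)
    v,u=np.indices(z.shape); P=np.dstack([(u-c["cx"])/f*z,(v-c["cy"])/f*z,z])
    if "rvec" in c:
        M=R.from_rotvec(np.ravel(c["rvec"])).as_matrix(); W=(P-np.ravel(c["tvec"]))@M
    else:
        H=np.array(c["hand_eye"]); T=R.from_quat(o["tool_rot"]).as_matrix()
        W=(P@H[:3,:3].T+H[:3,3])@T.T+o["position"]
    W[z==0]=np.nan
    return im,W,c
E
python3 - <<'E'
from h import *
for n in("scene","top"):
    im,W,c=grab(n); cv2.imwrite(f"pics/{n}0.png",cv2.resize(im,(768,576),interpolation=cv2.INTER_CUBIC)); np.savez(f"{n}0.npz",im=im,W=W)
o=monitor.get_obs(); print(o["time"],o["position"],o["tool_rot"],o["grip_width"],robot.finger_overhang)
E
```

```text
0.1 [0.16988743 0.60081908 0.2356789 ] [ 1.37466937e-01  9.90505888e-01 -9.15944050e-04 -2.96319976e-04] 0.0867576449681652 0.014
```

View pics/scene0.png

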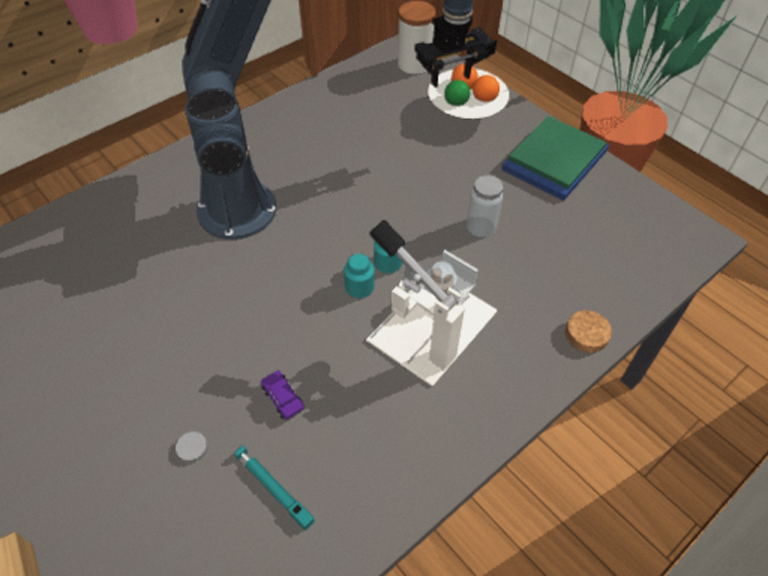

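View pics/top0.png

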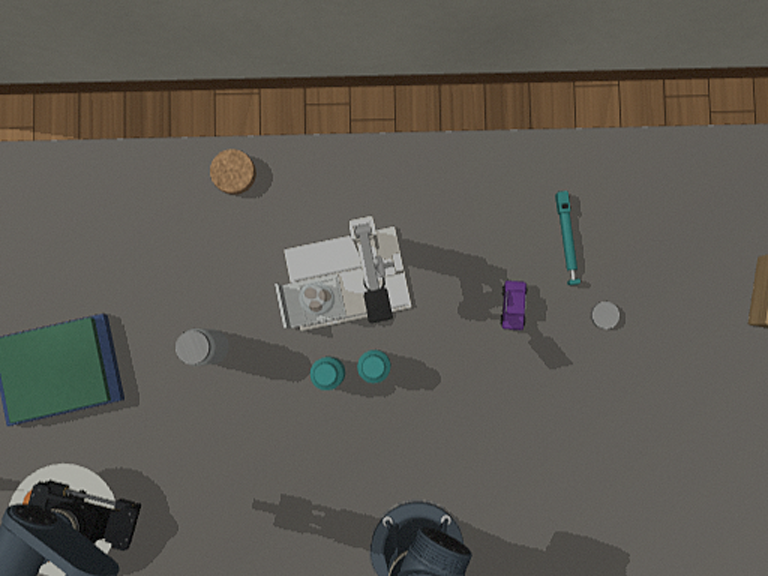

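The top view (768 wide) shows the lid at (606,315), the jar at (316,297), the tray end plate at (282,306), the paddle at (377,305), the car at (514,304), the tall jar at (194,347) and turquoise decoys at (326,373) and (373,367). Next I'll measure these from the depth data.

Run:
```python
from h import *
d=np.load("top0.npz"); im=d["im"];W=d["W"]
hsv=cv2.cvtColor(im,cv2.COLOR_BGR2HSV)
X,Y,Z=W[...,0],W[...,1],W[...,2]
def box(x0,x1,y0,y1):
    m=np.zeros(Z.shape,bool); m[int(y0/1.5):int(y1/1.5),int(x0/1.5):int(x1/1.5)]=1; return m
def rep(n,m):
    p=W[m]; (c,s,a)=cv2.minAreaRect(p[:,:2].astype(np.float32)*1000)
    cc,r=cv2.minEnclosingCircle(p[:,:2].astype(np.float32)*1000)
    print(n,len(p),"mean",p.mean(0).round(4),"rect",np.round(c,1),np.round(s,1),round(a,1),"circ",np.round(cc,1),round(r,1))
rep("lid",box(580,635,290,340)&(Z>.010)&(Z<.03))
rep("endplate",box(265,300,275,335)&(Z>.06)&(Z<.08))
rep("neck",box(296,340,276,320)&(Z>.108)&(Z<.13))
rep("jarbody",box(290,345,270,325)&(Z>.075)&(Z<.13))
rep("paddle",box(355,400,280,330)&(Z>.27)&(Z<.34)&(im.max(2)<70))
rep("column",box(345,380,205,260)&(Z>.19)&(Z<.25))
rep("guide",box(360,420,220,300)&(Z>.17)&(Z<.192))
rep("post",box(380,420,220,300)&(Z>.225)&(Z<.25))
rep("car",box(490,540,270,340)&(Z>.012)&(Z<.06))
rep("whistle",box(545,590,185,292)&(Z>.008)&(Z<.04))
rep("tall",box(165,222,320,375)&(Z>.12))
rep("teal1",box(300,350,350,400)&(Z>.08)); rep("teal2",box(350,400,345,395)&(Z>.08))
rep("base",box(275,420,210,340)&(Z>.005)&(Z<.015))
rep("trayplate",box(275,420,210,340)&(Z>.015)&(Z<.03))
```

```text
lid 265 mean [ 0.5164 -0.4401  0.0175] rect [ 531.7 -447.8] [ 68.  102.5] 58.3 circ [ 528.5 -453.1] 58.3
endplate 85 mean [0.5532 0.283  0.0724] rect [552.7 283.5] [94.3  9.7] 10.4 circ [552.6 283.8] 47.2
neck 210 mean [0.5668 0.2055 0.1175] rect [566.4 206. ] [47.8 51. ] 0.4 circ [567.4 205.8] 25.8
jarbody 392 mean [0.5661 0.2036 0.1058] rect [568.  205.9] [71.7 68.5] 88.2 circ [567.3 206.2] 36.2
paddle 331 mean [0.5349 0.0663 0.3094] rect [536.4  67.2] [60.9 44.3] 11.5 circ [536.5  66.4] 34.7
column 326 mean [0.6837 0.0935 0.2222] rect [675.4  94. ] [88.5 51.9] 4.5 circ [673.9  91.2] 48.4
guide 181 mean [0.6228 0.0713 0.1854] rect [627.   78.4] [98.3 79.5] 33.2 circ [627.5  70. ] 55.5
post 132 mean [0.6179 0.0411 0.237 ] rect [616.7  41.4] [41.1 45.6] 3.5 circ [616.2  43.4] 28.7
car 491 mean [ 0.5429 -0.2304  0.0369] rect [ 543.2 -231.7] [ 51.6 108.5] 86.4 circ [ 543.4 -231.9] 56.7
whistle 473 mean [ 0.703  -0.3591  0.0227] rect [ 694.4 -361.7] [ 93. 239.] 87.9 circ [ 695.3 -372.5] 120.9
tall 505 mean [0.4671 0.4495 0.1452] rect [466.  451.7] [74.4 74.5] 58.7 circ [466.9 453.3] 39.1
teal1 225 mean [0.4032 0.1861 0.0988] rect [403.1 187.3] [52.8 54.3] 55.2 circ [401.5 186.9] 29.4
teal2 224 mean [0.4167 0.0843 0.0982] rect [418.5  83.1] [57.3 51.5] 1.6 circ [416.2  86.4] 30.9
base 2430 mean [0.6296 0.1414 0.0098] rect [624.  143.2] [329.4 292.3] 88.6 circ [622.6 142.3] 215.9
trayplate 832 mean [0.5779 0.1993 0.0193] rect [612.4 155. ] [185.7 277.8] 11.1 circ [603.8 153.2] 157.5
```

>>> send_rows(
  moves=[1,8,-8,16,0,0,-0.6,1,8,-8,16,0,0,-0.6,1,8,-8,16,0,0,-0.6,1,8,-8,16,0,0,-0.6,1,8,-8,16,0,0,-0.6],
)

```text
time: 0.52
position: [0.2516, 0.5205, 0.3995]
tool_rot: [0.427, 0.904, 0.001, 0.001]
ft_force: [0.7, 0.2, 0.8]
grip_width: 0.087
grip_force: 0.0
```

>>> send_rows(
  moves=[1,10,-14,3,0,0,-0.6,1,10,-14,3,0,0,-0.6,1,10,-14,3,0,0,-0.6,1,10,-14,3,0,0,-0.6,1,10,-14,3,0,0,-0.6],
)

```text
time: 0.93
position: [0.3534, 0.3772, 0.4275]
tool_rot: [0.677, 0.736, 0.0, 0.002]
ft_force: [-0.8, -0.3, -0.0]
grip_width: 0.087
grip_force: 0.0
```

>>> send_rows(
  moves=[1,8,-18,0,0,0,-0.6,1,8,-18,0,0,0,-0.6,1,8,-18,0,0,0,-0.6,1,8,-18,0,0,0,-0.6,1,8,-18,0,0,0,-0.6],
)

```text
time: 1.35
position: [0.4307, 0.1985, 0.4262]
tool_rot: [0.863, 0.505, -0.0, 0.0]
ft_force: [0.4, 0.1, -0.5]
grip_width: 0.0868
grip_force: 0.0
```

>>> send_rows(
  moves=[1,5,-19,0,0,0,0,1,5,-19,0,0,0,0,1,5,-19,0,0,0,0,1,5,-19,0,0,0,0,1,5,-19,0,0,0,0],
)

```text
time: 1.77
position: [0.4804, 0.0082, 0.4262]
tool_rot: [0.862, 0.507, -0.0, 0.0]
ft_force: [0.4, -0.5, 0.2]
grip_width: 0.0871
grip_force: 0.0
```

>>> send_rows(
  moves=[1,3,-19,0,0,0,0,1,3,-19,0,0,0,0,1,3,-19,0,0,0,0,1,3,-19,0,0,0,0,1,3,-19,0,0,0,0],
)

```text
time: 2.18
position: [0.5102, -0.1826, 0.4258]
tool_rot: [0.862, 0.507, -0.001, 0.0]
ft_force: [0.5, 0.4, 0.0]
grip_width: 0.0868
grip_force: 0.0
```

>>> send_rows(
  moves=[1,0,-20,0,0,0,0,1,0,-20,0,0,0,0,1,0,-20,0,0,0,0,1,0,-20,0,0,0,0,1,0,-20,0,0,0,0],
)

```text
time: 2.6
position: [0.5094, -0.3817, 0.4256]
tool_rot: [0.862, 0.507, -0.0, -0.0]
ft_force: [0.8, -0.2, 0.0]
grip_width: 0.0872
grip_force: 0.0
```

>>> send_rows(
  moves=[1,0,-6,-19,0,0,0,1,0,-6,-19,0,0,0,1,0,-6,-19,0,0,0,1,0,-6,-19,0,0,0,1,0,-6,-19,0,0,0],
)

```text
time: 3.02
position: [0.5087, -0.4384, 0.2324]
tool_rot: [0.862, 0.508, -0.0, -0.002]
ft_force: [-0.1, 0.4, -0.4]
grip_width: 0.0874
grip_force: 0.0
```

Run:
```python
from h import *
im,W,c=grab("wrist"); o=monitor.get_obs(); print(o["time"],o["position"],R.from_quat(o["tool_rot"]).as_matrix().round(3),o["q"])
print(np.array(c["hand_eye"]).round(3))
cv2.imwrite("pics/w1.png",im); np.savez("w1.npz",im=im,W=W)
Z=W[...,2]; m=(Z>.01)&(Z<.022)&(np.hypot(W[...,0]-.516,W[...,1]+.44)<.06); p=W[m]
print(len(p),p.mean(0),np.median(p,0)); print(cv2.minEnclosingCircle(p[:,:2].astype(np.float32)*1000))
print(p[:,:2].min(0),p[:,:2].max(0))
```

```text
3.0667 [ 0.50632049 -0.43769506  0.22562036] [[ 0.485  0.874 -0.01 ]
 [ 0.874 -0.485  0.011]
 [ 0.004 -0.014 -1.   ]] [-8.78926435e-01  6.05847419e-01  1.31191776e+00 -1.25424325e-03
  1.23868276e+00 -3.71670737e-01]
[[-0.    -0.962 -0.272  0.075]
 [ 1.     0.    -0.001 -0.001]
 [ 0.001 -0.272  0.962 -0.148]
 [ 0.     0.     0.     1.   ]]
2386 [ 0.51166199 -0.43842595  0.01608639] [ 0.51175944 -0.43826117  0.01610788]
((511.08197021484375, -439.25811767578125), 31.042325973510742)
[ 0.48096072 -0.46994479] [ 0.54194482 -0.40843545]
```

View pics/w1.png

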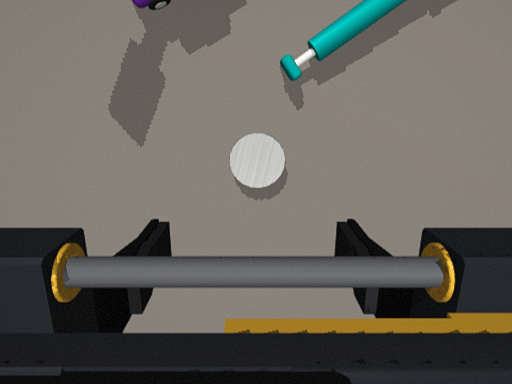

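The wrist view shows the lid at about (257,160), clear of the whistle and car. I'll let the arm settle and measure it again.

>>> send_rows(
  moves=[1,0,0,0,0,0,0,1,0,0,0,0,0,0,1,0,0,0,0,0,0],
)

```text
time: 3.32
position: [0.5114, -0.4392, 0.2395]
tool_rot: [0.861, 0.508, 0.001, 0.002]
ft_force: [0.8, 0.0, 1.0]
grip_width: 0.0875
grip_force: 0.0
```

Run:
```python
from h import *
im,W,c=grab("wrist"); o=monitor.get_obs(); print(o["time"],o["position"],R.from_quat(o["tool_rot"]).as_matrix().round(3))
Z=W[...,2]; m=(Z>.01)&(Z<.022)&(np.hypot(W[...,0]-.511,W[...,1]+.44)<.06); p=W[m]
print(len(p),p.mean(0)); print(cv2.minEnclosingCircle(p[:,:2].astype(np.float32)*1000))
```

```text
3.3667 [ 0.5115314  -0.43917766  0.2399306 ] [[ 0.483  0.876  0.004]
 [ 0.876 -0.483 -0.004]
 [-0.002  0.005 -1.   ]]
2303 [ 0.51155394 -0.43845223  0.01613954]
((511.283447265625, -439.0867614746094), 30.971860885620117)
```

>>> send_rows(
  moves=[1,0,0,-4,0,0,0,1,0,0,-8,0,0,0,1,0,0,-12,0,0,0,1,0,0,-16,0,0,0,1,0,0,-17.5,0,0,0],
)

```text
time: 3.78
position: [0.5092, -0.4366, 0.0587]
tool_rot: [0.861, 0.508, -0.0, -0.002]
ft_force: [-0.8, 1.4, 0.3]
grip_width: 0.0867
grip_force: 0.0
```

>>> send_rows(
  moves=[1,0,0,-0.7,0,0,0,1,0,0,-1.4,0,0,0,1,0,0,-2,0,0,0,1,0,0,-2.5,0,0,0,1,0,0,-2.5,0,0,0],
)

```text
time: 4.2
position: [0.5107, -0.4391, 0.0374]
tool_rot: [0.861, 0.508, 0.0, 0.001]
ft_force: [-0.1, -0.8, 1.0]
grip_width: 0.0871
grip_force: 0.0
```

>>> send_rows(
  moves=[1,0,0,-0.5,0,0,0,1,0,0,-0.8,0,0,0,1,0,0,-0.8,0,0,0,1,0,0,-0.8,0,0,0],
)

```text
time: 4.53
position: [0.5101, -0.4386, 0.0286]
tool_rot: [0.861, 0.508, -0.0, -0.0]
ft_force: [-0.2, -0.3, -0.4]
grip_width: 0.087
grip_force: 0.0
```

>>> send_rows(
  moves=[1,0.1,0,-0.5,0,0,0,1,0.1,0,-1,0,0,0,1,0.1,0,-1,0,0,0,1,0.1,0,-1,0,0,0],
)

```text
time: 4.87
position: [0.5108, -0.4382, 0.0178]
tool_rot: [0.861, 0.508, -0.0, -0.001]
ft_force: [0.5, -0.2, -0.1]
grip_width: 0.087
grip_force: 0.0
```

>>> send_rows(
  moves=[0.72,0,0,0,0,0,0,0.66,0,0,0,0,0,0,0.5,0,0,0,0,0,0,0,0,0,0,0,0,0,0,0,0,0,0,0,0],
  grip_force=12,
)

```text
time: 5.28
position: [0.5113, -0.4388, 0.0187]
tool_rot: [0.861, 0.508, 0.0, 0.0]
ft_force: [-0.0, -0.3, -0.3]
grip_width: 0.0621
grip_force: 12.1
```

>>> send_rows(
  moves=[0,0,0,0,0,0,0,0,0,0,0,0,0,0],
)

```text
time: 5.45
position: [0.5113, -0.4387, 0.0187]
tool_rot: [0.861, 0.508, 0.0, 0.0]
ft_force: [-0.3, 0.5, 0.5]
grip_width: 0.0622
grip_force: 12.0
```

>>> send_rows(
  moves=[0,0,0,1,0,0,0,0,0,0,4.5,0,0,0,0,0,0,8.5,0,0,0,0,0,0,12.5,0,0,0,0,0,0,16,0,0,0],
)

```text
time: 5.87
position: [0.5113, -0.4388, 0.1816]
tool_rot: [0.861, 0.508, 0.0, 0.001]
ft_force: [0.3, 0.3, 0.3]
grip_width: 0.0624
grip_force: 12.0
```

>>> send_rows(
  moves=[0,0,1,4,0,0,0.04,0,0,2,8,0,0,0.08,0,0,3,12,0,0,0.12,0,0,4,16,0,0,0.16,0,0,5,19,0,0,0.2],
)

```text
time: 6.28
position: [0.5112, -0.3882, 0.3735]
tool_rot: [0.806, 0.592, 0.0, 0.002]
ft_force: [0.5, 0.2, 0.2]
grip_width: 0.0622
grip_force: 12.0
```

>>> send_rows(
  moves=[0,0.2,4,1,0,0,0.06,0,0.4,8,2,0,0,0.12,0,0.6,12,3,0,0,0.18,0,0.8,16,4,0,0,0.24,0,1,19,5,0,0,0.3],
)

```text
time: 6.7
position: [0.5201, -0.1951, 0.4199]
tool_rot: [0.707, 0.707, 0.0, -0.0]
ft_force: [-0.5, -0.1, -1.0]
grip_width: 0.0621
grip_force: 12.0
```

>>> send_rows(
  moves=[0,0.3,4,0,0,0,0.04,0,0.6,8,0,0,0,0.08,0,0.9,12,0,0,0,0.12,0,1.2,16,0,0,0,0.16,0,1.5,19,0,0,0,0.193],
)

```text
time: 7.12
position: [0.535, -0.0054, 0.4194]
tool_rot: [0.636, 0.771, 0.001, -0.0]
ft_force: [-0.1, 0.3, -0.5]
grip_width: 0.0622
grip_force: 12.0
```

>>> send_rows(
  moves=[0,0.3,4,0,0,0,0,0,0.6,8,0,0,0,0,0,0.9,12,0,0,0,0,0,1.2,14,0,0,0,0,0,1.5,15,0,0,0,0],
)

```text
time: 7.53
position: [0.5502, 0.1446, 0.4192]
tool_rot: [0.636, 0.772, 0.0, -0.0]
ft_force: [0.9, -0.2, 0.1]
grip_width: 0.062
grip_force: 12.0
```

>>> send_rows(
  moves=[0,0.6,2.5,-1,0,0,0,0,1.2,5,-3,0,0,0,0,1.6,6.5,-6,0,0,0,0,1.6,6.5,-8,0,0,0,0,1.6,6.5,-8,0,0,0],
)

```text
time: 7.95
position: [0.5644, 0.2057, 0.3337]
tool_rot: [0.637, 0.771, -0.004, -0.003]
ft_force: [-0.6, -0.1, -1.3]
grip_width: 0.0621
grip_force: 12.0
```

>>> send_rows(
  moves=[0,0,0,0,0,0,0,0,0,0,0,0,0,0,0,0,0,0,0,0,0],
)

```text
time: 8.2
position: [0.5684, 0.2056, 0.3409]
tool_rot: [0.638, 0.77, 0.001, 0.001]
ft_force: [-0.5, 0.4, 0.4]
grip_width: 0.0622
grip_force: 12.0
```

Run:
```python
from h import *
im,W,c=grab("wrist"); o=monitor.get_obs(); print(o["time"],o["position"],R.from_quat(o["tool_rot"]).as_matrix().round(3),o["grip_width"])
cv2.imwrite("pics/w2.png",im); np.savez("w2.npz",im=im,W=W)
Z=W[...,2]
for a,b,r in((.1,.13,.045),(.08,.095,.05),(.07,.13,.05)):
    m=(Z>a)&(Z<b)&(np.hypot(W[...,0]-.567,W[...,1]-.206)<r); p=W[m]
    print(a,len(p),p.mean(0),cv2.minEnclosingCircle(p[:,:2].astype(np.float32)*1000),p.max(0))
```

```text
8.25 [0.56821684 0.20569939 0.34076672] [[-0.186  0.983  0.004]
 [ 0.983  0.186  0.   ]
 [-0.     0.004 -1.   ]] 0.06195147115960716
0.1 1655 [0.56242152 0.20960599 0.11729362] ((562.731689453125, 207.94639587402344), 26.103527069091797) [0.58846749 0.23383556 0.12035669]
0.08 903 [0.56186137 0.2157253  0.09103971] ((562.7532348632812, 208.1232147216797), 35.9224967956543) [0.59809754 0.24379495 0.09498534]
0.07 2752 [0.56188555 0.21280407 0.10699255] ((562.6741943359375, 208.06875610351562), 35.949031829833984) [0.59809754 0.24379495 0.12035669]
```

View pics/w2.png

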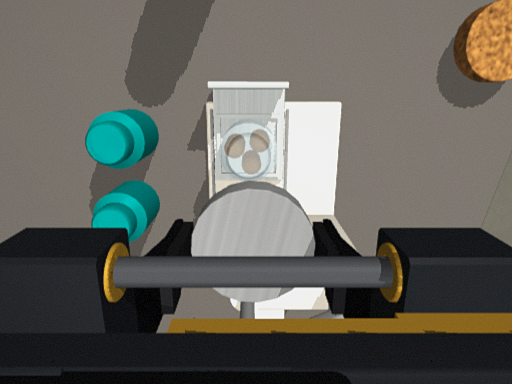

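The wrist view shows the open jar at (250,150) with the held lid at (253,240). The wrist and top cameras disagree by about 5 mm in x, for both the lid and the jar. I'll use the held lid as a check.

Run:
```python
from h import *
im,W,c=grab("wrist"); o=monitor.get_obs(); T=R.from_quat(o["tool_rot"]).as_matrix(); p0=np.array(o["position"]); print(p0)
X,Y,Z=W[...,0],W[...,1],W[...,2]
L=(W-p0)@T
v,u=np.indices(Z.shape)
m=(v<250)&(v>175)&(abs(u-253)<75)&(abs(L[...,2]-.0027)<.004)
p=L[m]; cv=[]
print("held lid in tool frame",len(p),p.mean(0),p.min(0),p.max(0)); print(cv2.minEnclosingCircle(p[:,:2].astype(np.float32)*1000))
m=(Z>.109)&(Z<.125)&(np.hypot(X-.563,Y-.208)<.045); print("jar",cv2.minEnclosingCircle(W[m][:,:2].astype(np.float32)*1000))
m=(Z>.065)&(Z<.08)&(v<100)&(abs(u-250)<60); p=W[m]; print("endplate",len(p),p.mean(0),cv2.minAreaRect(p[:,:2].astype(np.float32)*1000))
im,W,c=grab("top"); Z=W[...,2]
m=(abs(W[...,0]-.57)<.06)&(abs(W[...,1]-.206)<.05)&(Z>.3)&(Z<.345)
print("top z hist",np.histogram(Z[m],8))
```

```text
[0.56803603 0.20579231 0.3405369 ]
held lid in tool frame 6483 [ 0.0136872  -0.00043887  0.00249957] [-0.00061823 -0.03687858 -0.00124199] [0.03128603 0.03636312 0.0066982 ]
((11.431418418884277, -0.25773048400878906), 36.62095642089844)
jar ((562.5515747070312, 207.960693359375), 26.050161361694336)
endplate 569 [0.54752756 0.28575051 0.07388779] ((547.774658203125, 285.8310546875), (97.99324035644531, 6.9229230880737305), 10.694803237915039)
top z hist (array([2, 2, 0, 0, 0, 0, 1, 1]), array([0.33103045, 0.33205961, 0.33308877, 0.33411793, 0.33514709,
       0.33617624, 0.3372054 , 0.33823456, 0.33926372]))
```

>>> send_rows(
  moves=[0,-0.2,0.1,-2.5,0,0,0,0,-0.4,0.2,-5.5,0,0,0,0,-0.5,0.2,-8.5,0,0,0,0,-0.5,0.2,-10,0,0,0,0,-0.5,0.2,-10,0,0,0],
)

```text
time: 8.77
position: [0.5597, 0.2077, 0.2352]
tool_rot: [0.638, 0.77, -0.003, -0.002]
ft_force: [0.0, -0.3, -1.2]
grip_width: 0.0622
grip_force: 12.0
```

>>> send_rows(
  moves=[0,0,0,0,0,0,0,0,0,0,0,0,0,0,0,0,0,0,0,0,0,0,0,0,0,0,0,0,0,0,0,0,0,0,0],
)

```text
time: 9.18
position: [0.5629, 0.2085, 0.2399]
tool_rot: [0.638, 0.77, 0.001, 0.001]
ft_force: [-0.4, 0.3, 0.5]
grip_width: 0.0619
grip_force: 12.0
```

Run:
```python
from h import *
im,W,c=grab("wrist"); o=monitor.get_obs(); T=R.from_quat(o["tool_rot"]).as_matrix(); p0=np.array(o["position"]); print(p0,T.round(3))
X,Y,Z=W[...,0],W[...,1],W[...,2]
for a,b,r in((.109,.125,.045),(.07,.095,.055)):
    m=(Z>a)&(Z<b)&(np.hypot(X-.563,Y-.208)<r); q=W[m]; print("jar",len(q),cv2.minEnclosingCircle(q[:,:2].astype(np.float32)*1000),(q.min(0)+q.max(0))/2,q.max(0))
cv2.imwrite("pics/w3.png",im)
```

```text
[0.56266994 0.20843802 0.2396451 ] [[-0.187  0.982  0.002]
 [ 0.982  0.187  0.   ]
 [-0.     0.002 -1.   ]]
jar 1447 ((562.5364990234375, 209.05223083496094), 25.809473037719727) [0.56248167 0.21693835 0.11473828] [0.58820284 0.23409746 0.1204152 ]
jar 1288 ((562.5757446289062, 208.25010681152344), 35.88054275512695) [0.56265309 0.21638003 0.08252189] [0.59830429 0.24393515 0.0949979 ]
```

View pics/w3.png

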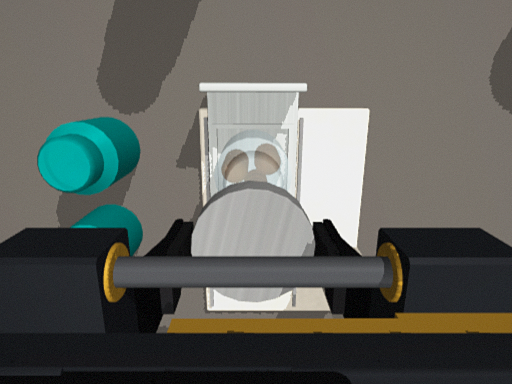

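The view shows the jar directly ahead under the lid (rim partly hidden), and the measurements agree with the first ones. I'll descend.

>>> send_rows(
  moves=[0,0,0,-2,0,0,0,0,0,0,-4.5,0,0,0,0,0,0,-7,0,0,0,0,0,0,-8.5,0,0,0,0,0,0,-9,0,0,0],
)

```text
time: 9.65
position: [0.5605, 0.208, 0.1461]
tool_rot: [0.638, 0.77, -0.002, -0.002]
ft_force: [-0.7, -0.3, -0.8]
grip_width: 0.0621
grip_force: 12.0
```

>>> send_rows(
  moves=[0,0,0,-0.2,0,0,0,0,0,0,-0.4,0,0,0,0,0,0,-0.5,0,0,0,0,0,0,-0.5,0,0,0],
)

```text
time: 9.98
position: [0.5629, 0.2085, 0.1446]
tool_rot: [0.638, 0.77, 0.001, 0.001]
ft_force: [0.7, -0.3, -0.4]
grip_width: 0.0624
grip_force: 12.0
```

>>> send_rows(
  moves=[0,0,0,-0.2,0,0,0,0,0,0,-0.4,0,0,0,0,0,0,-0.6,0,0,0,0,0,0,-0.8,0,0,0,0,0,0,-0.8,0,0,0],
)

```text
time: 10.4
position: [0.5619, 0.2083, 0.1351]
tool_rot: [0.638, 0.77, -0.0, -0.0]
ft_force: [-1.1, -0.0, -0.4]
grip_width: 0.0619
grip_force: 12.0
```

>>> send_rows(
  moves=[0,0,0,-0.2,0,0,0,0,0,0,-0.4,0,0,0,0,0,0,-0.5,0,0,0,0,0,0,-0.6,0,0,0,0,0,0,-0.6,0,0,0],
)

```text
time: 10.82
position: [0.562, 0.2083, 0.1292]
tool_rot: [0.638, 0.77, -0.0, -0.0]
ft_force: [-0.3, -0.6, -0.5]
grip_width: 0.0621
grip_force: 12.0
```

>>> send_rows(
  moves=[0,0,0,-0.2,0,0,0,0,0,0,-0.4,0,0,0,0,0,0,-0.5,0,0,0,0,0,0,-0.5,0,0,0],
)

```text
time: 11.15
position: [0.562, 0.2083, 0.1242]
tool_rot: [0.638, 0.77, -0.0, -0.0]
ft_force: [0.6, 0.4, 0.3]
grip_width: 0.0621
grip_force: 12.0
```

>>> send_rows(
  moves=[0.73,0,0,0,0,0,0,0.76,0,0,0,0,0,0,0.85,0,0,0,0,0,0,1,0,0,0,0,0,0,1,0,0,0,0,0,0],
)

```text
time: 11.57
position: [0.5622, 0.2084, 0.1247]
tool_rot: [0.638, 0.77, 0.0, 0.0]
ft_force: [-0.0, -0.3, 0.6]
grip_width: 0.079
grip_force: 0.0
```

>>> send_rows(
  moves=[1,0,0,1,0,0,0,1,0,0,3,0,0,0,1,0,0,6,0,0,0,1,0,0,9,0,0,0,1,0,0,12,0,0,0],
)

```text
time: 11.98
position: [0.5619, 0.2083, 0.2464]
tool_rot: [0.638, 0.77, -0.0, -0.0]
ft_force: [-0.3, 0.7, -0.2]
grip_width: 0.0868
grip_force: 0.0
```

>>> send_rows(
  moves=[1,0,0,0,0,0,0,1,0,0,0,0,0,0,1,0,0,0,0,0,0],
)

```text
time: 12.23
position: [0.5617, 0.2083, 0.2448]
tool_rot: [0.638, 0.77, -0.0, -0.0]
ft_force: [-0.1, -0.8, -0.2]
grip_width: 0.0871
grip_force: 0.0
```

Run:
```python
from h import *
im,W,c=grab("wrist"); o=monitor.get_obs(); print(o["time"],o["position"],o["q"])
X,Y,Z=W[...,0],W[...,1],W[...,2]
m=(Z>.112)&(Z<.13)&(np.hypot(X-.563,Y-.208)<.05); q=W[m]; print("lid",len(q),cv2.minEnclosingCircle(q[:,:2].astype(np.float32)*1000),q.mean(0))
A=np.c_[q[:,:2]-q[:,:2].mean(0),np.ones(len(q))]; k=q[:,2]>.117; print(np.linalg.lstsq(A[k],q[k,2],rcond=None)[0])
cv2.imwrite("pics/w4.png",im)
```

```text
12.2833 [0.56123901 0.20818135 0.24388234] [ 1.68706893e-01  4.84323911e-01  1.49154734e+00 -3.96535725e-05
  1.16773883e+00 -1.92505873e-02]
lid 4096 ((561.3370361328125, 208.6383514404297), 30.920934677124023) [0.56103407 0.20986975 0.12096021]
[-0.0009679  -0.00236176  0.12104704]
```

View pics/w4.png

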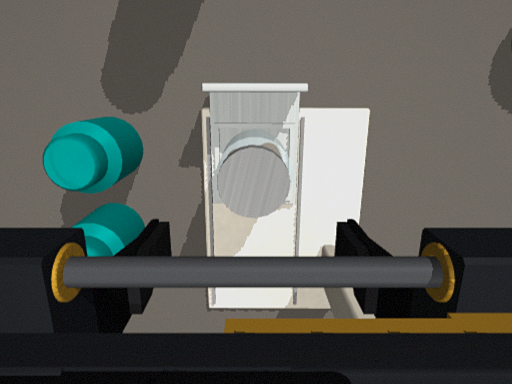

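The view shows the lid seated flat on the jar at (254,181), with its top at z = 0.121 as it should be. Next I'll push the tray home.

>>> send_rows(
  moves=[0,-0.6,3,0,0,0,0,0,-1.2,6.5,0,0,0,0,0,-1.8,10,0,0,0,0,0,-2,11.3,0,0,0,0,0,-2,11.3,0,0,0,0],
  grip_force=20,
)

```text
time: 12.7
position: [0.5404, 0.3241, 0.2428]
tool_rot: [0.636, 0.772, -0.001, -0.001]
ft_force: [-0.4, 1.1, -0.1]
grip_width: 0.0617
grip_force: 0.0
```

>>> send_rows(
  moves=[0,0,0,-4,0,0,0,0,0,0,-8,0,0,0,0,0,0,-12,0,0,0,0,0,0,-16,0,0,0,0,0,0,-18,0,0,0],
)

```text
time: 13.12
position: [0.5388, 0.3184, 0.0589]
tool_rot: [0.638, 0.77, -0.005, -0.002]
ft_force: [-0.6, 0.3, -0.1]
grip_width: 0.0281
grip_force: 0.0
```

>>> send_rows(
  moves=[0,0,0,-0.6,0,0,0,0,0,0,-1.2,0,0,0,0,0,0,-1.2,0,0,0,0,0,0,-1.2,0,0,0],
)

```text
time: 13.45
position: [0.5434, 0.3213, 0.0538]
tool_rot: [0.638, 0.77, 0.001, 0.001]
ft_force: [0.3, -0.2, 0.9]
grip_width: 0.0036
grip_force: 0.0
```

>>> send_rows(
  moves=[0,0.15,-0.8,0,0,0,0,0,0.3,-1.6,0,0,0,0,0,0.45,-2.4,0,0,0,0,0,0.7,-3.5,0,0,0,0,0,0.9,-4.7,0,0,0,0],
)

```text
time: 13.87
position: [0.552, 0.2739, 0.0535]
tool_rot: [0.638, 0.77, 0.001, 0.0]
ft_force: [1.1, 2.0, 1.3]
grip_width: 0.0006
grip_force: 1.2
```

>>> send_rows(
  moves=[0,0.22,-1.2,0,0,0,0,0,0.45,-2.4,0,0,0,0,0,0.67,-3.6,0,0,0,0,0,0.9,-4.8,0,0,0,0,0,1.1,-5.8,0,0,0,0],
)

```text
time: 14.28
position: [0.5625, 0.2147, 0.0525]
tool_rot: [0.638, 0.77, -0.0, 0.0]
ft_force: [0.7, 2.8, 1.5]
grip_width: 0.0004
grip_force: 1.1
```

>>> send_rows(
  moves=[0,0.15,-0.8,0,0,0,0,0,0.3,-1.5,0,0,0,0,0,0.4,-2.1,0,0,0,0,0,0.5,-2.6,0,0,0,0,0,0.55,-2.9,0,0,0,0],
)

```text
time: 14.7
position: [0.5676, 0.1868, 0.0524]
tool_rot: [0.638, 0.77, -0.0, -0.0]
ft_force: [0.4, 1.8, 0.5]
grip_width: 0.0001
grip_force: 0.8
```

>>> send_rows(
  moves=[0,0.08,-0.4,0,0,0,0,0,0.14,-0.7,0,0,0,0,0,0.19,-1,0,0,0,0,0,0.23,-1.2,0,0,0,0,0,0.23,-1.2,0,0,0,0],
)

```text
time: 15.12
position: [0.5698, 0.1749, 0.0524]
tool_rot: [0.638, 0.77, -0.0, -0.0]
ft_force: [0.5, -0.5, 0.2]
grip_width: 0.0002
grip_force: 0.0
```

>>> send_rows(
  moves=[0,0.04,-0.2,0,0,0,0,0,0.08,-0.4,0,0,0,0,0,0.08,-0.4,0,0,0,0],
)

```text
time: 15.37
position: [0.5702, 0.1725, 0.0524]
tool_rot: [0.638, 0.77, 0.001, -0.001]
ft_force: [-1.6, 5.8, -0.2]
grip_width: 0.0005
grip_force: 2.9
```

>>> send_rows(
  moves=[0,0.04,-0.2,0,0,0,0,0,0.04,-0.2,0,0,0,0,0,0.04,-0.2,0,0,0,0],
)

```text
time: 15.62
position: [0.5702, 0.1725, 0.0525]
tool_rot: [0.638, 0.77, 0.001, -0.002]
ft_force: [-1.1, 12.3, 0.5]
grip_width: 0.0003
grip_force: 5.9
```

>>> send_rows(
  moves=[0,-0.2,1,0,0,0,0,0,-0.4,2.2,0,0,0,0,0,-0.6,3.4,0,0,0,0,0,-0.6,3.4,0,0,0,0],
)

```text
time: 15.95
position: [0.5645, 0.2055, 0.0525]
tool_rot: [0.637, 0.771, 0.0, -0.0]
ft_force: [1.3, -0.2, 0.2]
grip_width: 0.0002
grip_force: 0.0
```

>>> send_rows(
  moves=[0,0,0,4,0,0,0,0,0,0,8,0,0,0,0,0,0,12,0,0,0,0,0,0,16,0,0,0,0,0,0,19,0,0,0],
)

```text
time: 16.37
position: [0.5659, 0.2034, 0.2461]
tool_rot: [0.637, 0.77, 0.001, 0.001]
ft_force: [1.1, 0.1, -0.2]
grip_width: 0.0007
grip_force: 0.0
```

>>> send_rows(
  moves=[0,0,0,4,0,0,0,0,0,0,8,0,0,0,0,0,0,12,0,0,0,0,0,0,16,0,0,0,0,0,0,17,0,0,0],
)

```text
time: 16.78
position: [0.5675, 0.2037, 0.4206]
tool_rot: [0.638, 0.77, 0.005, 0.005]
ft_force: [0.4, -0.1, 1.0]
grip_width: 0.0003
grip_force: 0.0
```

>>> send_rows(
  moves=[0,0,0,0,0,0,0,0,0,0,0,0,0,0],
)

```text
time: 16.95
position: [0.5647, 0.2032, 0.4122]
tool_rot: [0.638, 0.77, -0.0, 0.0]
ft_force: [-0.2, -0.2, -1.2]
grip_width: 0.0005
grip_force: 0.0
```

Run:
```python
from h import *
im,W,c=grab("wrist"); o=monitor.get_obs(); print(o["time"],o["position"])
X,Y,Z=W[...,0],W[...,1],W[...,2]
im2,W2,c2=grab("top")
cv2.imwrite("pics/w5.png",np.vstack([cv2.resize(im,(400,300)),im2[100:250,130:330].repeat(2,0).repeat(2,1)]))
for n,I,V in(("wrist",im,W),("top",im2,W2)):
    m=(V[...,2]>.28)&(V[...,2]<.325)&(I.max(2)<75)&(np.hypot(V[...,0]-.53,V[...,1]-.066)<.06)
    q=V[m]
    if len(q)>5: print(n,"paddle",len(q),q.mean(0),cv2.minAreaRect(q[:,:2].astype(np.float32)*1000))
    m=(V[...,2]>.112)&(V[...,2]<.13)&(np.hypot(V[...,0]-.587,V[...,1]-.08)<.05); q=V[m]
    if len(q)>5: print(n,"lid",len(q),cv2.minEnclosingCircle(q[:,:2].astype(np.float32)*1000),q.mean(0))
```

```text
17.0 [0.56415807 0.2030607  0.41059082]
wrist lid 149 ((576.89892578125, 99.14673614501953), 23.334733963012695) [0.57925665 0.10705009 0.11935019]
top paddle 332 [0.53526709 0.06610436 0.30937934] ((536.8916625976562, 66.69386291503906), (61.490047454833984, 44.527061462402344), 9.876090049743652)
top lid 51 ((588.8299560546875, 79.34571838378906), 30.58382797241211) [0.58982883 0.08706703 0.12105358]
```

View pics/w5.png

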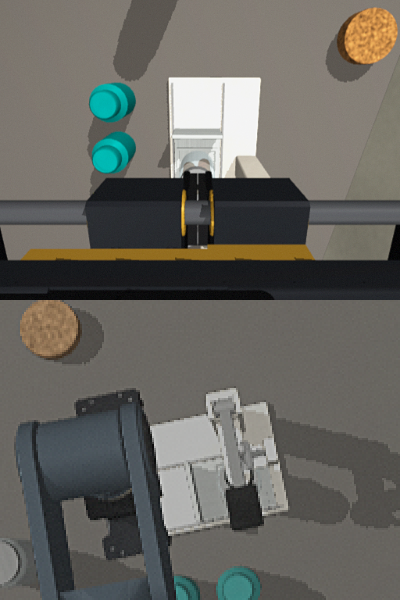

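The views show the tray home and the lidded jar under the press, with the lever still up and the paddle clear. Next I'll move over the paddle and press.

>>> send_rows(
  moves=[0,-1.2,-3.4,0,0,0,0,0,-2.5,-6.8,0,0,0,0,0,-3.7,-10.2,0,0,0,0,0,-5,-13.6,0,0,0,0,0,-5,-13.6,0,0,0,0],
)

```text
time: 17.47
position: [0.5122, 0.0627, 0.4099]
tool_rot: [0.64, 0.769, -0.004, -0.002]
ft_force: [-0.8, 0.3, -1.0]
grip_width: 0.0006
grip_force: 0.0
```

>>> send_rows(
  moves=[0,0,0,-2,0,0,0,0,0,0,-4,0,0,0,0,0,0,-6,0,0,0,0,0,0,-6,0,0,0,0,0,0,-6,0,0,0],
)

```text
time: 17.88
position: [0.514, 0.0678, 0.3502]
tool_rot: [0.638, 0.77, -0.002, -0.003]
ft_force: [1.1, -0.4, 0.2]
grip_width: 0.0006
grip_force: 0.0
```

Pressing now, from TCP height 0.350 towards about 0.237.

>>> send_rows(
  moves=[0,0,0,-1,0,0,0,0,0,0,-1.7,0,0,0,0,0,0,-2.4,0,0,0,0,0,0,-3.1,0,0,0,0,0,0,-3.8,0,0,0],
)

```text
time: 18.3
position: [0.5154, 0.0674, 0.3152]
tool_rot: [0.638, 0.77, 0.0, 0.001]
ft_force: [-2.4, -0.6, 9.6]
grip_width: 0.0005
grip_force: 4.2
```

>>> send_rows(
  moves=[0,0,0,-0.8,0,0,0,0,0,0,-1.6,0,0,0,0,0,0,-2.4,0,0,0,0,0,0,-3.2,0,0,0,0,0,0,-4,0,0,0],
)

```text
time: 18.72
position: [0.5136, 0.0671, 0.2762]
tool_rot: [0.637, 0.771, -0.001, -0.0]
ft_force: [-9.1, -1.7, 18.3]
grip_width: 0.0005
grip_force: 8.1
```

>>> send_rows(
  moves=[0,0,0,-0.7,0,0,0,0,0,0,-1.4,0,0,0,0,0,0,-2,0,0,0,0,0,0,-2.6,0,0,0,0,0,0,-3.1,0,0,0],
)

```text
time: 19.13
position: [0.5147, 0.0674, 0.2429]
tool_rot: [0.638, 0.77, -0.0, -0.0]
ft_force: [-0.2, -0.6, 0.7]
grip_width: 0.0005
grip_force: 0.0
```

>>> send_rows(
  moves=[0,0,0,-0.3,0,0,0,0,0,0,-0.6,0,0,0,0,0,0,-0.8,0,0,0,0,0,0,-0.8,0,0,0],
)

```text
time: 19.47
position: [0.5156, 0.0674, 0.2367]
tool_rot: [0.638, 0.77, 0.0, 0.0]
ft_force: [-3.0, 0.4, 8.3]
grip_width: 0.0005
grip_force: 4.2
```

>>> send_rows(
  moves=[0,0,0,-0.2,0,0,0,0,0,0,-0.2,0,0,0,0,0,0,-0.2,0,0,0],
)

```text
time: 19.72
position: [0.5156, 0.0674, 0.2364]
tool_rot: [0.637, 0.77, 0.001, 0.001]
ft_force: [-6.4, -0.5, 19.7]
grip_width: 0.0004
grip_force: 9.3
```

>>> send_rows(
  moves=[0,0,0,0.6,0,0,0,0,0,0,2,0,0,0,0,0,0,5,0,0,0,0,0,0,9,0,0,0,0,0,0,13,0,0,0],
)

```text
time: 20.13
position: [0.5149, 0.0675, 0.364]
tool_rot: [0.638, 0.77, -0.0, -0.001]
ft_force: [0.8, 0.5, -0.6]
grip_width: 0.0006
grip_force: 0.0
```

>>> send_rows(
  moves=[0,-0.5,4,1,0,0,0,0,-1,8,2,0,0,0,0,-1.5,12,3,0,0,0,0,-2,15,4,0,0,0,0,-2.5,18,5,0,0,0],
)

```text
time: 20.55
position: [0.49, 0.2493, 0.4139]
tool_rot: [0.637, 0.771, 0.0, 0.0]
ft_force: [0.6, 0.0, -0.0]
grip_width: 0.0005
grip_force: 0.0
```

>>> send_rows(
  moves=[0,-4,4,0,0,0,0,0,-7,8,0,0,0,0,0,-9,11,0,0,0,0,0,-9,11,0,0,0,0,0,-9,11,0,0,0,0],
)

```text
time: 20.97
position: [0.3976, 0.3606, 0.4134]
tool_rot: [0.635, 0.772, 0.001, -0.001]
ft_force: [0.4, -0.1, 0.8]
grip_width: 0.0005
grip_force: 0.0
```

Run:
```python
from h import *
o=monitor.get_obs(); print(o["time"],o["position"])
im2,V,c2=grab("top"); im,S,c=grab("scene")
a=cv2.resize(im2[110:250,80:430],(800,320)); b=cv2.resize(im[110:270,200:480],(490,280))
k=np.zeros((600,800,3),np.uint8); k[:320]=a; k[320:,:490]=b; cv2.imwrite("pics/f.png",k)
m=(V[...,2]>.2)&(V[...,2]<.325)&(im2.max(2)<75)&(np.hypot(V[...,0]-.515,V[...,1]-.066)<.06); q=V[m]; print("paddle",len(q),q.mean(0))
for n,x,y in(("car",.5429,-.2304),("tall",.4671,.4495)):
    m=(V[...,2]>(.012 if n=="car" else .12))&(V[...,2]<.17)&(np.hypot(V[...,0]-x,V[...,1]-y)<.07); print(n,V[m].mean(0))
m=(V[...,2]>.06)&(V[...,2]<.08)&(abs(V[...,0]-.573)<.06)&(abs(V[...,1]-.163)<.02); print("plate",cv2.minAreaRect(V[m][:,:2].astype(np.float32)*1000))
```

```text
20.9667 [0.39760566 0.3605684  0.41342129]
paddle 326 [0.51407547 0.06198831 0.22259294]
car [ 0.54307    -0.23032239  0.03677398]
tall [0.46132137 0.44201111 0.14241203]
plate ((576.162353515625, 156.049560546875), (95.03833770751953, 8.210688591003418), 10.532766342163086)
```

View pics/f.png

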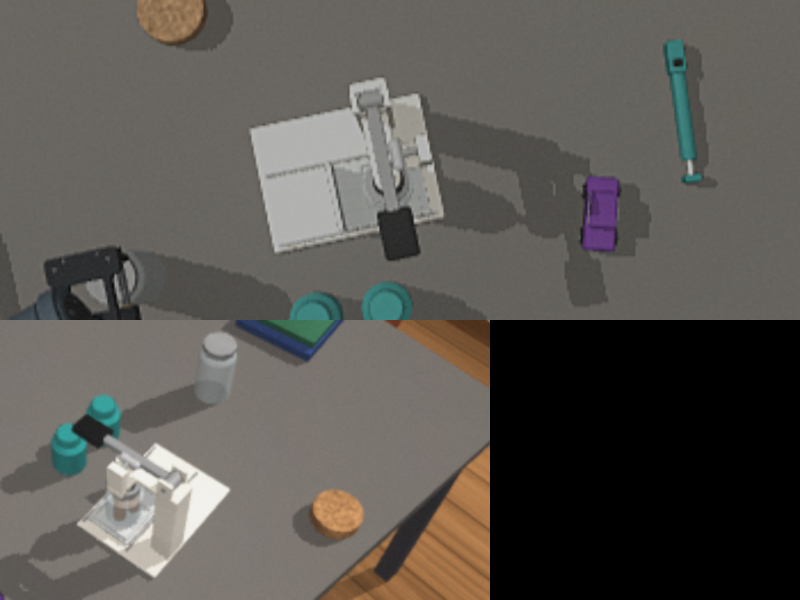

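The views show the lever down and held by itself (paddle at z = 0.223), the pad on the lid, the tray home and the jar upright. The car, whistle and tall jar are where they were; the gripper partly hides the tall jar from the top camera. I'm handing in.

```bash
python3 -c "
from rig import workorder; print(workorder.hand_in())"
```

```text
the job is handed in; nothing more can be done
None
```

The jar is lidded, the tray is fully home and the lever is held down by its catch, with the car, whistle and tall jar left in place; I handed the job in at about 21 s, and no verdict was returned.

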